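# Snap the applicator cap onto the filled bottle

### The arm

A 6-joint arm with a two-finger parallel gripper is mounted at the origin on the work surface. World frame = base frame: x ahead of the robot, y to its left, z up, the work surface at z = 0. Lengths are in m, angles in rad, forces in N, time in s.
With the tool pointing down it reaches from about 0.3 to 0.775 m from the base axis. Payload 14.6 kg.
Tool frame: the origin (TCP) lies at the very end of the fingers, on their centre line; the grasp point (between the pads) lies 19 mm behind it (r.tcp_to_grasp is the distance from the TCP to the grasp point, in m); z points along the fingers, y is the line along which they close (so a half turn about z gives the same grasp; the last joint's range is limited). The gripper opens to 85 mm and grips with 20 to 120 N. Pads are 22 mm wide; open, the fingers measure 114 mm over their backs; the gripper's body (76 mm by 85 mm) begins 54 mm behind the grasp point. The pads swing forward as they close: fully open they stand 13 mm farther back than shut.
Start: joints at [-1.272, 0.3, 1.521, -0, 1.321, -0.067], TCP at [0.197, -0.514, 0.195] pointing down, gripper open.
Joint ranges: [-3.03, 3.03], [-0.79, 2.21], [0.23, 2.52], [-1.04, 4.18], [0, 3.07], [-2.55, 2.55]. Speed limits (rad/s): [2.22, 2.22, 2.57, 3.14, 3.14, 3.14].

### API

Orientations are given as a unit quaternion [x, y, z, w].
In Python, from workcell import r, imaging, hand_in gives the robot as it stands.
- The arm moves only by the shell command python3 -m jog 'ROWS' [FORCE]. ROWS is JSON, a list of rows, each a list of 7 numbers: the shift along the tool's x, y, z in m, then the turn, a rotation vector about the tool's x, y, z in rad, then the opening in per cent of the stroke, from 0 (shut) to 100 (fully open). A call has exactly 10 rows; each row shifts and turns the commanded pose from where the row before left it, along the tool's axes as they then stand; what a row does not reach is not made up. A row lasts 1/10 s, in which the tool goes at most 50 mm and 8.59 degrees, less where a joint would pass 70% of its speed; a pose out of reach is approached as far as the arm can. A call is refused whole if a number of a shift passes 0.05 or a number of a turn 0.15, either way. A call with a gripper value outside its range is refused whole. The fingers move at their own pace and stop on an object; FORCE is the grip in N (left out, the last holds). Time passes only in rows, so rows that do not move let the fingers close, or fill a call up. It gives the time, the measured TCP pose, the force, the opening and the grip force at its end, in the units of the state.
- r.get_state(): the state, without advancing time (a new reading comes with each control period).
- imaging.get_image(name): name is "side" or "top"; returns the picture (420x560x3 uint8, red, green, blue); there is no depth.
- imaging.calibration(name): a dict with "vfov" (degrees; the focal length in pixels is half the picture's height over the tangent of half this angle, whatever the lens; pixels are square), "cx", "cy" (the principal point, pixels), "origin" and "attitude" of the camera in the world. Camera axes: x right, y up, looking along -z (the intrinsics and any distortion apply to the point x, -y, -z); pixel columns grow to the right and rows downward; lengths in m; the calibration is good to about 2 mm. A picture is of the moment at which its call begins. calibration takes no time and is no camera call.
- hand_in(): hands the job in; it is judged then, once.
The state is a dict: "clock": time; "joints": joint angles; "qd": joint speeds; "joint_efforts": joint torques, N m; "position": TCP position; "ee_rot": TCP orientation; "contact_force": force on the tool from outside, world axes, zero at the start; "torque": the same for the moment, N m; "gripper_width": finger opening in m; "grasp_force": force on a finger pad.
Only numpy, scipy, OpenCV 4.12 (cv2) and the standard library are available. Lean on these libraries where they do the work, as an engineer would, in place of code of your own. Each camera call takes 0.05 s, during which the arm holds its last target. There are 200 camera calls.

### The job

The open bottle on the counter has just been filled and wants its applicator cap, which is standing with its dip rod in the measuring cylinder. Draw the cap up out of the cylinder, lower its rod into the neck of the open bottle and press the cap down, on past the click, until it sits fully home; then keep bearing down firmly and finish like that, with the hand still holding the cap pressed down on the upright bottle. Leave the measuring cylinder standing, and leave the other bottles, the funnel and the loose plain cap where they are.

Things in the scene. Friction and masses are not known exactly. Their poses are not given: they have to be found in the camera images.
- cap_center (a point): centre of the applicator cap, half-way up: 18 mm above its skirt's lower edge, 18 mm below its flat closed top; z along its axis towards the top. A round ribbed pale-blue plastic cap, 32 mm in diameter, 36 mm tall, open below, with a dip rod hanging from its middle. At the start it stands upright on the measuring cylinder, skirt's edge on the cylinder's rim, rod hanging free inside
- rod_tip (a point): lower end of the cap's stiff dip rod (5 mm thick), on the cap's axis, 73 mm below the cap's centre and 55 mm below the skirt's edge
- cylinder_mouth (a point): centre of the mouth of the frosted see-through measuring cylinder, at its rim, 100 mm above the counter; z points up. The cylinder is loose, 33 mm across the rim (24 mm inside), 29 mm along the tube, on a round foot 60 mm across
- bottle_rim (a point): centre of the neck's rim on the one open bottle, 96 mm above its underside; z up out of the neck. Neck 19 mm across, bore 13 mm. Lowered on, the cap first rests on the neck's bead, its centre about 9 mm above the rim; about 10 N straight down pushes it over (resistance rises, then drops with a click); home, the cap's roof lies on the rim and its centre is 2 mm above the rim
- bottle: the open bottle: loose, white plastic, about 90 g, body 40 mm in diameter, sloping shoulder from 66 to 75 mm up, then the neck; a springy snap bead 25.5 mm across runs round the neck 10 mm below the rim; origin at the centre of its underside, z up along its axis
- applicator_cap: the applicator cap as a whole, about 28 g; origin on its axis at the skirt's lower edge, z towards the closed top. Inside the skirt, 3 mm above the edge, runs a snap rim of 21 mm bore, with a lead-in widening to about 26 mm at the edge
- measuring_cylinder: the measuring cylinder as a whole; origin at the centre of its foot's underside, z up
- capped_bottle_a: a bottle like the open one, already closed with the same cap, 116 mm tall, standing loose; origin at the centre of its underside
- capped_bottle_b: a second bottle already closed, 116 mm tall, standing loose; origin at the centre of its underside
- funnel: small white filling funnel standing upside down, 60 mm across its rim and 62 mm tall to the spout's end, loose; origin at the centre of its underside
- plain_cap: a plain pale-blue cap without rod, 32 mm across and 18 mm tall, lying mouth up; origin at the centre of its underside
Mind the look-alikes: they are no part of the job. Leave any turquoise look-alike of the applicator_cap alone.

How it is judged:
On the way:
1. the applicator cap is held in the fingers with its rod drawn clear out of the measuring cylinder, the cylinder left standing (z of rod_tip in the frame of measuring_cylinder above 0.1 m and contact force between the fingers and applicator_cap above 0.5 N and angle between measuring_cylinder's own z axis and vertical below 0.1 rad), for 0.1 s.
At the end, for the whole second after the job is handed in: Cap home on the upright open bottle (centre at most 3.5 mm above the rim; 2 is home, 9 unclicked; within 2.5 mm and 0.1 rad of its axis), fingers on the cap (over 2 N) and bearing down so the bottle pushes on the counter with over 4.5 N, weights of 1 to 1.7 N included; cylinder upright (0.1 rad) (z of cap_center in the frame of bottle_rim between -0.001 and 0.0035 m and horizontal distance between cap_center and bottle_rim below 0.0025 m and angle between the z axis of cap_center and the z axis of bottle_rim, either way round below 0.1 rad and angle between each of bottle, measuring_cylinder's own z axis and vertical below 0.1 rad and height (world z) of bottle below 0.003 m and contact force between bottle and counter above 4.5 N and contact force between the fingers and applicator_cap above 2 N); the arm keeps its last pose, push and grip.
It fails at once if a bystander (capped bottle, funnel or plain cap) is shoved more than 25 mm or a capped bottle is tipped (distance of any of capped_bottle_a, capped_bottle_b, funnel, plain_cap from where it was at the start of the episode above 0.025 m or angle between any of capped_bottle_a, capped_bottle_b's own z axis and vertical above 0.5 rad).
It fails at once if the open, filled bottle or the measuring cylinder is knocked over (angle between any of bottle, measuring_cylinder's own z axis and vertical above 0.5 rad).
It also fails if it takes over 42 s, if anything falls off the work surface, if the arm or the gripper's body presses on something with over 40 N, if the wrist force passes 120 N, or if a joint passes its speed limit or range.

## Working session

There is one attempt and no reset: what is moved stays moved. The work goes in short steps, Python scripts to look and compute and a shell command to move; the robot and the scene stay as the last step left them, time stands still between calls to the robot, and variables do not carry over. Pictures are saved under pics/ and viewed, at most 10 in all, crops included, and the job is handed in when it is done.

```bash
mkdir -p pics; python3 - <<'E'
from workcell import r, imaging
import cv2
for n in("side","top"):
    cv2.imwrite(f"pics/{n}0.png",imaging.get_image(n)[:,:,::-1]); print(imaging.calibration(n))
s=r.get_state(); print(s)
E
```

```text
{'vfov': 54.07539926708709, 'cx': 274.5786841715271, 'cy': 214.76193249173903, 'origin': array([0.43788785, 0.70138345, 0.72049663]), 'attitude': array([-0.03831995,  0.40155483,  0.90959955, -0.09956889])}
{'vfov': 54.734689323107666, 'cx': 279.69546325884573, 'cy': 209.81455911064867, 'origin': array([ 0.52528378, -0.00472404,  0.82186208]), 'attitude': array([-0.0259105 ,  0.02069876,  0.71139915, -0.70200531])}
{'clock': 0.1, 'joints': array([-1.27156732e+00,  3.00412949e-01,  1.52151642e+00,  1.89261491e-05,
        1.32072108e+00, -6.65972780e-02]), 'qd': array([-0.00153472, -0.00211761, -0.00131195, -0.00124147,  0.00085963,
       -0.00136588]), 'joint_efforts': array([ 1.29397082e-03, -5.44376814e+01, -3.62372732e+01, -9.89213686e-05,
        2.97910454e-03,  3.56251587e-05]), 'position': array([ 0.19667573, -0.51336345,  0.19438059]), 'ee_rot': array([ 9.83318270e-01,  1.81892551e-01, -5.22747768e-05, -5.26385594e-04]), 'contact_force': array([-0.32743736, -0.25991465,  0.04715755]), 'torque': array([-0.022761  , -0.02777277,  0.01750539]), 'grasp_force': 0.0, 'gripper_width': 0.08505588059967144}
```

View pics/side0.png

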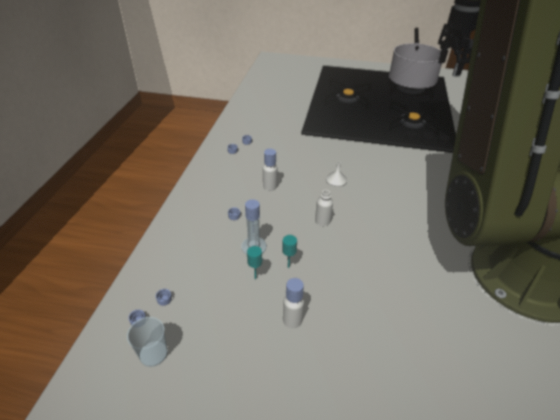

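View pics/top0.png

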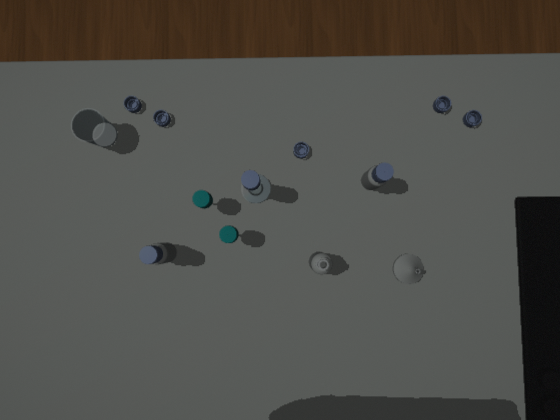

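The side view shows the applicator cap on its cylinder at (253,210) and the open bottle at (324,208). In the top view they are at (251,180) and (321,263). Two turquoise decoys stand beside the cylinder, at (202,199) and (229,235) in the top view.

```bash
cat > h.py <<'E'
import numpy as np, cv2
from scipy.spatial.transform import Rotation as R
from workcell import r, imaging
def ray(n,u,v):
    c=imaging.calibration(n); f=210/np.tan(np.radians(c["vfov"])/2)
    d=np.array([(u-c["cx"])/f,-(v-c["cy"])/f,-1.]); return np.array(c["origin"]),R.from_quat(c["attitude"]).apply(d)
def plane(n,u,v,z):
    o,d=ray(n,u,v); return o+d*(z-o[2])/d[2]
def tri(p1,p2):
    o1,d1=ray("side",*p1);o2,d2=ray("top",*p2)
    t=np.linalg.lstsq(np.c_[d1,-d2],o2-o1,rcond=None)[0]; a=o1+d1*t[0];b=o2+d2*t[1]
    return (a+b)/2,np.linalg.norm(a-b)
def proj(n,p):
    c=imaging.calibration(n); f=210/np.tan(np.radians(c["vfov"])/2)
    q=R.from_quat(c["attitude"]).inv().apply(np.array(p)-c["origin"]); return c["cx"]+f*q[0]/-q[2],c["cy"]-f*q[1]/-q[2]
def blobs(im,lo,hi,amin=40):
    h=cv2.cvtColor(im,cv2.COLOR_RGB2HSV); m=cv2.inRange(h,lo,hi)
    n,l,s,c=cv2.connectedComponentsWithStats(m); return [(s[i].tolist(),c[i].round(1).tolist()) for i in range(1,n) if s[i][4]>=amin]
E
python3 - <<'E'
from h import *
for n in("side","top"):
    im=cv2.imread(f"pics/{n}0.png")[:,:,::-1].copy()
    print(n,"blue",blobs(im,(108,70,60),(128,255,255))); print("teal",blobs(im,(80,120,40),(100,255,255)))
    h=cv2.cvtColor(im,cv2.COLOR_RGB2HSV)
    for p in ((253,210),(251,180),(323,212),(321,263),(302,240),(315,258)): print(p,h[p[1],p[0]])
t=cv2.imread("pics/top0.png")[160:280,190:345]; s=cv2.imread("pics/side0.png")[180:300,225:345]
o=np.hstack([cv2.resize(a,(390,int(a.shape[0]*390/a.shape[1])),interpolation=cv2.INTER_CUBIC)[:300] for a in (t,s)])
cv2.imwrite("pics/z.png",cv2.convertScaleAbs(o,alpha=1.6))
print(plane("top",251,180,.118),plane("side",253,210,.118),plane("top",322,264,.096))
E
```

```text
side blue []
teal [([283, 236, 13, 20, 195], [289.1, 244.6]), ([248, 247, 13, 20, 207], [253.9, 255.6])]
(253, 210) [112  61 141]
(251, 180) [ 30  11 162]
(323, 212) [ 30   8 158]
(321, 263) [ 30   9 162]
(302, 240) [ 30   9 162]
(315, 258) [ 30   9 163]
top blue [([127, 99, 12, 12, 69], [132.9, 105.0]), ([435, 98, 16, 13, 115], [441.5, 104.6]), ([156, 112, 13, 13, 90], [161.4, 118.6]), ([466, 112, 15, 14, 112], [471.8, 118.9]), ([294, 143, 15, 15, 141], [301.0, 150.2]), ([375, 163, 18, 18, 239], [383.8, 171.6]), ([242, 171, 18, 18, 238], [250.2, 179.4])]
teal [([193, 190, 17, 18, 236], [201.0, 198.4]), ([219, 226, 18, 17, 242], [227.9, 234.0])]
(253, 210) [50  8 93]
(251, 180) [110  74 110]
(323, 212) [60  8 92]
(321, 263) [60  7 71]
(302, 240) [60  8 93]
(315, 258) [ 80   8 102]
[0.62470021 0.04964523 0.118     ] [0.62107246 0.05115338 0.118     ] [ 0.47578946 -0.07355583  0.096     ]
```

View pics/z.png

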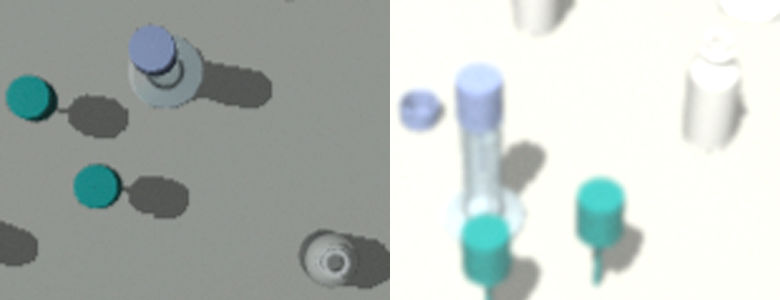

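```bash
python3 - <<'E'
from h import *
im=cv2.imread("pics/side0.png")[:,:,::-1].copy()
B=blobs(im,(105,40,60),(128,255,255)); print(B)
c=[b[1] for b in B if abs(b[1][0]-253)<8 and abs(b[1][1]-210)<12][0]
print("cap",tri(c,(250.2,179.4)))
print("teals",tri((289.1,244.6),(227.9,234)),tri((253.9,255.6),(201,198.4)))
# bore
print("rim top",plane("top",323.5,264.5,.096))
print("foot",plane("top",255.6,188.6,.006))
print("capbottles",plane("top",383.8,171.6,.1),plane("top",150,254.5,.1),"funnel",plane("top",408,268,0.01))
E
```

```text
[([243, 136, 8, 8, 55], [246.5, 139.4]), ([228, 145, 9, 8, 60], [232.2, 148.4]), ([265, 149, 11, 17, 160], [269.6, 156.9]), ([245, 200, 14, 21, 251], [252.0, 209.7]), ([229, 208, 11, 12, 105], [233.7, 213.3]), ([287, 278, 16, 24, 332], [294.3, 289.5]), ([157, 290, 14, 15, 172], [163.4, 296.8]), ([130, 310, 15, 14, 148], [136.4, 316.0])]
cap (array([0.62459368, 0.05084662, 0.11817518]), np.float64(0.0023149573134234928))
teals (array([0.53083976, 0.09621298, 0.07531855]), np.float64(0.0009975767584305831)) (array([0.59675874, 0.14528309, 0.07721697]), np.float64(0.0016199030571012365))
rim top [ 0.47487424 -0.07619974  0.096     ]
foot [0.62286456 0.04913134 0.006     ]
capbottles [ 0.63902903 -0.18702155  0.1       ] [0.49662525 0.23149083 0.1       ] funnel [ 0.45992032 -0.25185285  0.01      ]
```

```bash
python3 -m jog '[[0.03,-0.0186,0,0,0,0,75],[0.03,-0.0186,0,0,0,0,75],[0.03,-0.0186,0,0,0,0,75],[0.03,-0.0186,0,0,0,0,75],[0.03,-0.0186,0,0,0,0,75],[0.03,-0.0186,0,0,0,0,75],[0.03,-0.0186,0,0,0,0,75],[0.03,-0.0186,0,0,0,0,75],[0.03,-0.0186,0,0,0,0,75],[0.03,-0.0186,0,0,0,0,75]]' 80
python3 -m jog '[[0.03,-0.0186,0,0,0,0,75],[0.03,-0.0186,0,0,0,0,75],[0.03,-0.0186,0,0,0,0,75],[0.03,-0.0186,0,0,0,0,75],[0.03,-0.0186,0,0,0,0,75],[0.03,-0.0186,0,0,0,0,75],[0.03,-0.0186,0,0,0,0,75],[0.03,-0.0186,0,0,0,0,75],[0.02,-0.0186,0,0,0,0,75],[0,0,0,0,0,0,75]]'
cat > to.py <<'E'
import sys
from h import *
s=r.get_state(); print(s["clock"],s["position"].round(4),s["ee_rot"].round(4),s["contact_force"].round(2),s["gripper_width"],s["grasp_force"])
if len(sys.argv)>3: print("tool delta",R.from_quat(s["ee_rot"]).inv().apply(np.array([float(a) for a in sys.argv[1:4]])-s["position"]).round(4))
E
python3 to.py 0.624 0.050 0.107
```

```text
clock: 1.1
position: [0.4109, -0.2312, 0.1947]
ee_rot: [0.983, 0.182, -0.0, -0.0]
contact_force: [-0.4, -0.5, -0.7]
gripper_width: 0.064
grasp_force: 0.0
clock: 2.1
position: [0.5939, 0.0194, 0.194]
ee_rot: [0.983, 0.183, -0.001, -0.0]
contact_force: [-1.0, -0.3, 0.5]
gripper_width: 0.0641
grasp_force: 0.0
2.1 [0.5939 0.0194 0.194 ] [ 9.831e-01  1.833e-01 -5.000e-04 -3.000e-04] [-1.   -0.25  0.46] 0.0640605737148047 0.0
tool delta [ 0.0392 -0.0176  0.087 ]
```

```bash
python3 -m jog '[[0.01,-0.0044,0,0,0,0,75],[0.01,-0.0044,0,0,0,0,75],[0.01,-0.0044,0,0,0,0,75],[0.009,-0.0044,0,0,0,0,75],[0,0,0.01,0,0,0,75],[0,0,0.015,0,0,0,75],[0,0,0.015,0,0,0,75],[0,0,0.005,0,0,0,75],[0,0,0,0,0,0,75],[0,0,0,0,0,0,75]]'
python3 to.py 0.624 0.050 0.107
python3 - <<'E'
from h import *
im=imaging.get_image("side"); cv2.imwrite("pics/s1.png",cv2.resize(im[110:280,150:380,::-1],None,fx=3,fy=3,interpolation=cv2.INTER_CUBIC))
p=r.get_state()["position"]; u=proj("side",p); print(u,[(u[0]-150)*3,(u[1]-110)*3])
E
```

```text
clock: 3.1
position: [0.6236, 0.047, 0.1504]
ee_rot: [0.983, 0.182, 0.0, 0.0]
contact_force: [-0.1, 1.1, 0.3]
gripper_width: 0.0642
grasp_force: 0.0
3.1 [0.6236 0.047  0.1504] [9.833e-01 1.818e-01 3.000e-04 1.000e-04] [-0.15  1.08  0.28] 0.0642232766350987 0.0
tool delta [ 0.0014 -0.0026  0.0434]
(np.float64(251.90543547755522), np.float64(197.254886284786)) [np.float64(305.71630643266565), np.float64(261.764658854358)]
```

View pics/s1.png

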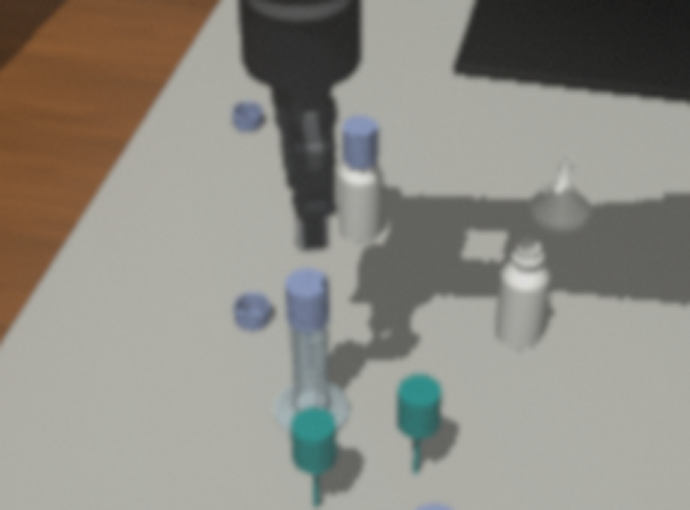

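The fingers (near tip at about (312,245) in the crop) are above the cap, which is at (308,298), and lined up with it. I'll descend and close.

```bash
python3 -m jog '[[0.001,-0.0026,0.01,0,0,0,75],[0,0,0.015,0,0,0,75],[0,0,0.012,0,0,0,75],[0,0,0.0065,0,0,0,75],[0,0,0,0,0,0,65],[0,0,0,0,0,0,58],[0,0,0,0,0,0,52],[0,0,0,0,0,0,47],[0,0,0,0,0,0,43],[0,0,0,0,0,0,40]]' 80
python3 -m jog '[[0,0,0,0,0,0,38],[0,0,0,0,0,0,36],[0,0,0,0,0,0,33],[0,0,0,0,0,0,30],[0,0,0,0,0,0,25],[0,0,0,0,0,0,20],[0,0,0,0,0,0,15],[0,0,0,0,0,0,10],[0,0,0,0,0,0,10],[0,0,0,0,0,0,10]]' 80
python3 to.py 0.624 0.050 0.107
```

```text
clock: 4.15
position: [0.6235, 0.0499, 0.1066]
ee_rot: [0.983, 0.182, 0.0, 0.0]
contact_force: [-0.6, 0.4, 0.0]
gripper_width: 0.0338
grasp_force: 0.0
clock: 5.15
position: [0.6234, 0.0499, 0.1064]
ee_rot: [0.983, 0.182, 0.0, 0.0]
contact_force: [0.0, -0.5, -0.1]
gripper_width: 0.0084
grasp_force: 0.0
5.15 [0.6234 0.0499 0.1064] [0.9833 0.1819 0.     0.    ] [ 0.03 -0.51 -0.05] 0.008424284899229011 0.0
tool delta [ 0.0006  0.0001 -0.0006]
```

```bash
python3 - <<'E'
from h import *
a=imaging.get_image("side")[110:280,170:330,::-1]; b=imaging.get_image("top")[120:290,170:330,::-1]
cv2.imwrite("pics/s2.png",cv2.convertScaleAbs(cv2.resize(np.hstack([a,cv2.convertScaleAbs(b,alpha=1.7)]),None,fx=2.5,fy=2.5,interpolation=cv2.INTER_CUBIC)))
E
```

```text
(no output)
```

View pics/s2.png

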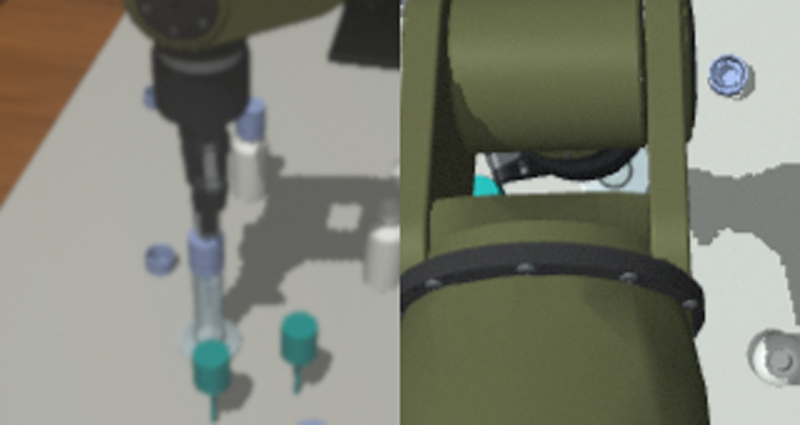

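```bash
python3 - <<'E'
from h import *
s=r.get_state();p=s["position"]
print("tcp proj",proj("side",p),proj("top",p))
for z in (.107,.125,.136,.15): print(z,plane("side",253.2,205.2,z))
print("flange-ish proj z+.2",proj("side",p+[0,0,.15]))
im=imaging.get_image("side"); print(blobs(im,(105,40,60),(128,255,255)))
im=imaging.get_image("top"); print(blobs(im,(108,70,40),(128,255,255)))
print("cap edge z.1 to .136 proj",proj("side",(.624,.05,.1)),proj("side",(.624,.05,.136)))
print(s["joints"])
E
```

```text
tcp proj (np.float64(252.25557592529822), np.float64(213.38671772839064)) (np.float64(251.3664214605085), np.float64(181.6405884965683))
0.107 [0.62805203 0.0233623  0.107     ]
0.125 [0.62247261 0.04325545 0.125     ]
0.136 [0.61906296 0.05541237 0.136     ]
0.15 [0.61472341 0.07088482 0.15      ]
flange-ish proj z+.2 (np.float64(250.2526314511128), np.float64(157.09211074577))
[([265, 149, 11, 17, 143], [270.1, 157.5]), ([245, 202, 14, 20, 207], [251.8, 211.4]), ([229, 208, 11, 12, 105], [233.8, 213.4]), ([287, 278, 16, 24, 328], [294.3, 289.5]), ([157, 290, 14, 15, 171], [163.5, 296.7]), ([130, 310, 15, 14, 144], [136.4, 316.1])]
[([125, 97, 16, 15, 138], [132.1, 104.0]), ([434, 97, 17, 16, 192], [441.8, 104.1]), ([154, 111, 16, 15, 150], [161.5, 118.2]), ([464, 111, 17, 16, 198], [472.1, 118.2]), ([294, 143, 15, 15, 158], [300.8, 149.9]), ([373, 164, 20, 18, 283], [382.5, 172.5]), ([156, 247, 7, 13, 42], [158.7, 253.5])]
cap edge z.1 to .136 proj (np.float64(252.0590739940695), np.float64(215.49194082035726)) (np.float64(251.61675414598216), np.float64(203.26757068884217))
[2.13310213e-02 5.45435896e-01 1.38620633e+00 2.88881321e-05
 1.20992158e+00 1.22631800e+00]
```

```bash
python3 - <<'E'
from h import *
c=np.array([.6236,.047]); d=np.array([-.3577,.9338])
for z in (.150,.16,.17,.18):
  print(z,[np.round(proj("side",(*(c+d*k),z)),1) for k in (-.045,-.032,.032,.045)])
im=imaging.get_image("side")
h=cv2.cvtColor(im,cv2.COLOR_RGB2HSV)
for v in range(170,226,2): print(v,' '.join('%3d/%3d'%(h[v,u,1],h[v,u,2]) for u in range(242,266,2)))
E
```

```text
0.15 [array([249.7, 184.6]), array([250.4, 188.3]), array([253.7, 207.2]), array([254.4, 211.3])]
0.16 [array([249.6, 181.1]), array([250.2, 184.7]), array([253.6, 203.6]), array([254.3, 207.7])]
0.17 [array([249.4, 177.5]), array([250.1, 181.1]), array([253.4, 199.9]), array([254.2, 204. ])]
0.18 [array([249.3, 173.8]), array([249.9, 177.4]), array([253.3, 196.2]), array([254.1, 200.3])]
170  11/120   4/ 58   5/ 52   5/ 54   8/ 63   6/ 88   5/ 93   7/ 69  10/ 52   4/ 59  11/117   9/168
172  11/135   4/ 62   5/ 52   5/ 53   4/ 62   5/101   5/109   3/ 76   5/ 51   3/ 79  10/134   8/151
174  12/153   7/ 74  10/ 52   5/ 50   0/ 62   2/103   5/112   3/ 79   5/ 51   6/ 85   9/138   9/149
176  11/161   8/ 90   0/ 53  10/ 52   9/ 59   5/102   2/112   3/ 84   5/ 52   9/ 85  11/139   9/149
178  11/164  10/ 99   5/ 55   5/ 52   5/ 55   3/ 99   5/113   3/ 90   5/ 53   6/ 84  11/139   9/149
180  12/170   9/111   4/ 58   4/ 57   4/ 59   3/ 94   2/109   3/ 95   4/ 60   6/ 87   7/138   9/149
182  12/172  12/129   4/ 65   4/ 62   8/ 66   6/ 86   5/101   3/ 95  15/ 69   3/ 82   9/141   9/148
184  12/
[... 1391 characters left out ...]

212   9/162   3/162  46/138  62/144  64/144  63/145  64/139  61/125  48/107   5/151  12/173  11/165
214  10/155   5/163  47/137  63/141  63/149  64/147  63/137  61/125  49/110   5/153   9/173  10/171
216   9/166   6/166  40/141  61/142  63/146  63/146  62/136  60/123  44/117   5/156  10/173  11/169
218  12/174   9/173  21/148  56/145  63/146  61/146  60/140  58/124  26/128   8/163  12/173  11/167
220  10/175   9/173   7/151  33/133  47/142  51/144  43/142  34/135  12/127   9/163  10/173  10/158
222  10/174  10/173   7/153  18/128  26/138  31/138  28/147  23/144  10/128   9/163  12/170  10/131
224  12/174  10/173   8/157  16/128  22/140  27/142  25/142  22/138  12/125  10/158  11/144  11/113
```

The picture shows the closed fingertips just above the cap's top: the tip, at about (253,204), hides the rear half of the top disc. So they are about 29 mm higher than the TCP reading says. I'll open and descend carefully, watching the force.

```bash
python3 -m jog '[[0,0,-0.005,0,0,0,75],[0,0,0,0,0,0,75],[0,0,0,0,0,0,75],[0,0,0,0,0,0,75],[0,0,0.005,0,0,0,75],[0,0,0.004,0,0,0,75],[0,0,0.004,0,0,0,75],[0,0,0.004,0,0,0,75],[0,0,0,0,0,0,75],[0,0,0,0,0,0,75]]' 80
python3 - <<'E'
from h import *
a=imaging.get_image("side")[110:280,170:330,::-1]; b=imaging.get_image("top")[120:290,170:330,::-1]
cv2.imwrite("pics/s3.png",cv2.resize(np.hstack([a,cv2.convertScaleAbs(b,alpha=1.7)]),None,fx=2.5,fy=2.5,interpolation=cv2.INTER_CUBIC))
E
```

```text
clock: 6.4
position: [0.6234, 0.0499, 0.0943]
ee_rot: [0.983, 0.182, -0.0, 0.0]
contact_force: [0.4, 0.0, -0.0]
gripper_width: 0.0639
grasp_force: 0.0
```

View pics/s3.png

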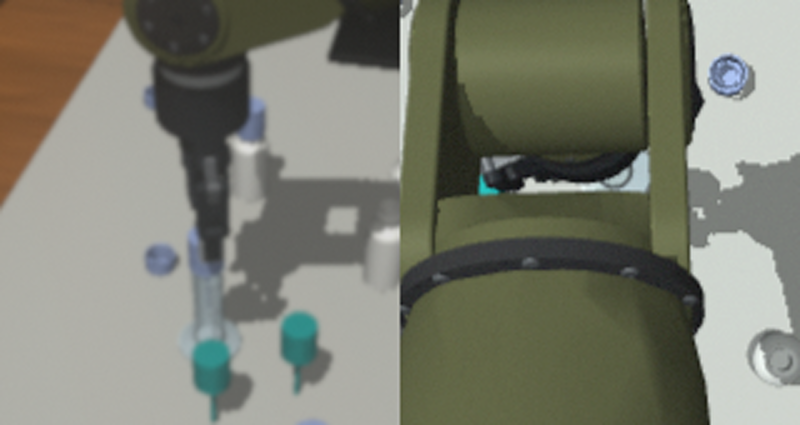

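The near fingertip, at about (255,214), is in front of the cap and nothing is touching yet. I'll go down the rest of the way and close.

```bash
python3 -m jog '[[0,0,0.004,0,0,0,75],[0,0,0.005,0,0,0,75],[0,0,0.005,0,0,0,75],[0,0,0.003,0,0,0,75],[0,0,0,0,0,0,65],[0,0,0,0,0,0,55],[0,0,0,0,0,0,48],[0,0,0,0,0,0,43],[0,0,0,0,0,0,40],[0,0,0,0,0,0,38]]' 80
python3 -m jog '[[0,0,0,0,0,0,36],[0,0,0,0,0,0,34],[0,0,0,0,0,0,32],[0,0,0,0,0,0,30],[0,0,0,0,0,0,25],[0,0,0,0,0,0,20],[0,0,0,0,0,0,10],[0,0,0,0,0,0,0],[0,0,0,0,0,0,0],[0,0,0,0,0,0,0]]' 80
```

```text
clock: 7.5
position: [0.6234, 0.05, 0.0775]
ee_rot: [0.983, 0.182, 0.0, -0.0]
contact_force: [-0.4, 0.3, 0.1]
gripper_width: 0.0325
grasp_force: 0.2
clock: 8.5
position: [0.6235, 0.0499, 0.0777]
ee_rot: [0.983, 0.182, 0.0, 0.0]
contact_force: [-1.4, 0.8, 5.3]
gripper_width: 0.0297
grasp_force: 78.7
```

```bash
python3 -m jog '[[0,0,-0.002,0,0,0,0],[0,0,-0.003,0,0,0,0],[0,0,-0.005,0,0,0,0],[0,0,-0.005,0,0,0,0],[0,0,-0.005,0,0,0,0],[0,0,0,0,0,0,0],[0,0,0,0,0,0,0],[0,0,0,0,0,0,0],[0,0,0,0,0,0,0],[0,0,0,0,0,0,0]]' 80
python3 - <<'E'
from h import *
a=imaging.get_image("side")[150:270,200:300,::-1]
cv2.imwrite("pics/s4.png",cv2.resize(a,None,fx=5,fy=5,interpolation=cv2.INTER_CUBIC))
E
```

```text
clock: 9.5
position: [0.6233, 0.0499, 0.0972]
ee_rot: [0.983, 0.182, -0.0, -0.0]
contact_force: [-1.5, 0.4, 0.1]
gripper_width: 0.0294
grasp_force: 78.9
```

View pics/s4.png

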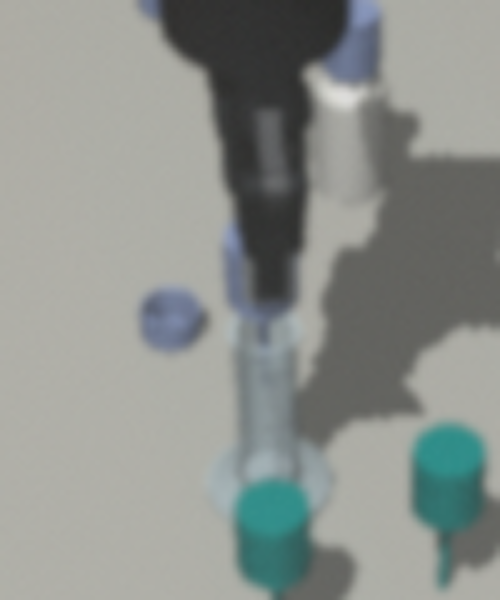

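The cap (crop (255,275)) has come up off the standing cylinder, with its rod visible at (263,328). I'll draw it clear and carry it over the bottle.

```bash
python3 -m jog '[[0,0,-0.01,0,0,0,0],[0,0,-0.012,0,0,0,0],[0,0,-0.012,0,0,0,0],[0,0,-0.012,0,0,0,0],[0,0,-0.012,0,0,0,0],[0,0,-0.01,0,0,0,0],[0,0,-0.005,0,0,0,0],[0,0,0,0,0,0,0],[0,0,0,0,0,0,0],[0,0,0,0,0,0,0]]' 80
python3 -m jog '[[-0.01,0.0034,0,0,0,0,0],[-0.02,0.007,0,0,0,0,0],[-0.03,0.0105,0,0,0,0,0],[-0.03,0.0105,0,0,0,0,0],[-0.03,0.0105,0,0,0,0,0],[-0.03,0.0105,0,0,0,0,0],[-0.02,0.007,0,0,0,0,0],[-0.014,0.005,0,0,0,0,0],[0,0,0,0,0,0,0],[0,0,0,0,0,0,0]]'
python3 - <<'E'
from h import *
im=imaging.get_image("side"); a=im[120:240,270:370,::-1]
cv2.imwrite("pics/s5.png",cv2.resize(a,None,fx=5,fy=5,interpolation=cv2.INTER_CUBIC))
b=imaging.get_image("top"); cv2.imwrite("pics/t5_raw.png",b[:,:,::-1]); cv2.imwrite("pics/s5_raw.png",im[:,:,::-1])
p=r.get_state()["position"]; print(p); c=p+[.0006,.0001,.0403]; print("exp cap",proj("side",c),"tip",proj("side",c-[0,0,.073]),"rim",proj("side",(.4749,-.0762,.096)))
E
```

```text
clock: 10.55
position: [0.6231, 0.0499, 0.1697]
ee_rot: [0.983, 0.182, -0.001, -0.0]
contact_force: [0.0, 0.2, -0.6]
gripper_width: 0.0293
grasp_force: 79.0
clock: 11.55
position: [0.4748, -0.076, 0.1705]
ee_rot: [0.983, 0.182, 0.0, 0.0]
contact_force: [0.2, -0.7, -0.1]
gripper_width: 0.0297
grasp_force: 79.0
[ 0.47506717 -0.07564256  0.17027838]
exp cap (np.float64(329.8900365548623), np.float64(151.42794894346824)) tip (np.float64(326.73363114227374), np.float64(177.75910413636484)) rim (np.float64(325.42792405377753), np.float64(191.46039065592777))
```

View pics/s5.png

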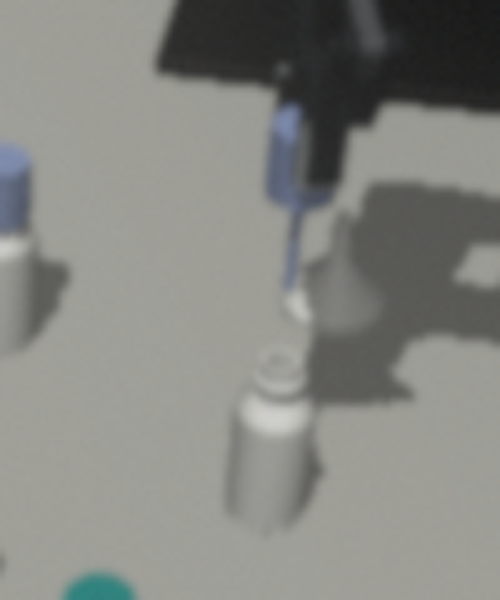

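The rod tip, at about (328,178), hangs above the open neck, whose rim is at (326,192). The relative offset from the calibration is under about 1 mm. I'll lower to just over the rim and check.

```bash
python3 -m jog '[[0,0,0.005,0,0,0,0],[0,0,0.008,0,0,0,0],[0,0,0.008,0,0,0,0],[0,0,0.008,0,0,0,0],[0,0,0.005,0,0,0,0],[0,0,0.002,0,0,0,0],[0,0,0,0,0,0,0],[0,0,0,0,0,0,0],[0,0,0,0,0,0,0],[0,0,0,0,0,0,0]]' 80
python3 - <<'E'
from h import *
im=imaging.get_image("side"); a=im[140:220,290:360,::-1]
cv2.imwrite("pics/s6.png",cv2.resize(a,None,fx=7.5,fy=7.5,interpolation=cv2.INTER_CUBIC))
p=r.get_state()["position"]; c=p+[.0006,.0001,.0403]; c[2]=p[2]+.0403; t=c-[0,0,.073]
f=lambda q:(np.array(proj("side",q))-[290,140])*7.5
print(p,"exp cap",f(c),"tip",f(t),"rim same xy",f([t[0],t[1],.096]),"px/mm x",(f(t+[.001,0,0])-f(t)),"y",(f(t+[0,.001,0])-f(t)))
E
```

```text
clock: 12.65
position: [0.4747, -0.0761, 0.1346]
ee_rot: [0.983, 0.182, 0.0, 0.0]
contact_force: [0.2, 0.8, -0.3]
gripper_width: 0.0292
grasp_force: 79.0
[ 0.47467751 -0.07607043  0.13456234] exp cap [288.72857473 184.29453352] tip [266.16305318 371.96724895] rim same xy [264.44840167 386.22764637] px/mm x [-3.11981425 -0.44241576] y [-0.38406452  1.92377152]
```

View pics/s6.png

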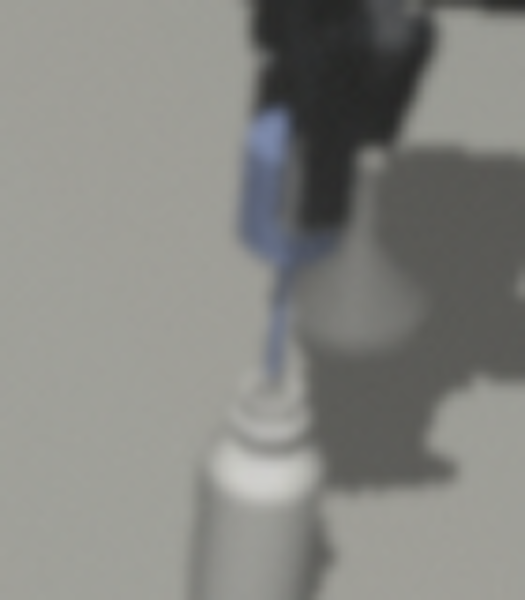

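The tip, at (272,378) in the crop, sits over the neck's mouth, centred at about (271,390). I'll insert it.

```bash
python3 -m jog '[[0,0,0.003,0,0,0,0],[0,0,0.004,0,0,0,0],[0,0,0.004,0,0,0,0],[0,0,0.004,0,0,0,0],[0,0,0.004,0,0,0,0],[0,0,0.004,0,0,0,0],[0,0,0.003,0,0,0,0],[0,0,0,0,0,0,0],[0,0,0,0,0,0,0],[0,0,0,0,0,0,0]]' 80
python3 -m jog '[[0,0,0.004,0,0,0,0],[0,0,0.005,0,0,0,0],[0,0,0.005,0,0,0,0],[0,0,0.005,0,0,0,0],[0,0,0.005,0,0,0,0],[0,0,0.005,0,0,0,0],[0,0,0.004,0,0,0,0],[0,0,0.002,0,0,0,0],[0,0,0,0,0,0,0],[0,0,0,0,0,0,0]]' 80
```

```text
clock: 13.7
position: [0.4747, -0.0761, 0.1086]
ee_rot: [0.983, 0.182, 0.0, 0.0]
contact_force: [0.4, 0.2, 0.9]
gripper_width: 0.0297
grasp_force: 79.0
clock: 14.7
position: [0.4747, -0.0761, 0.0735]
ee_rot: [0.983, 0.182, 0.0, 0.0]
contact_force: [-0.2, -0.4, -0.1]
gripper_width: 0.0292
grasp_force: 79.0
```

```bash
python3 -m jog '[[0,0,0.002,0,0,0,0],[0,0,0.002,0,0,0,0],[0,0,0.002,0,0,0,0],[0,0,0.001,0,0,0,0],[0,0,0.001,0,0,0,0],[0,0,0.001,0,0,0,0],[0,0,0,0,0,0,0],[0,0,0,0,0,0,0],[0,0,0,0,0,0,0],[0,0,0,0,0,0,0]]' 80
python3 -m jog '[[0,0,0.0005,0,0,0,0],[0,0,0.0005,0,0,0,0],[0,0,0.0005,0,0,0,0],[0,0,0.0005,0,0,0,0],[0,0,0.0005,0,0,0,0],[0,0,0,0,0,0,0],[0,0,0,0,0,0,0],[0,0,0,0,0,0,0],[0,0,0,0,0,0,0],[0,0,0,0,0,0,0]]' 80
```

```text
clock: 15.7
position: [0.4747, -0.0761, 0.0645]
ee_rot: [0.983, 0.182, 0.0, 0.0]
contact_force: [0.6, 1.0, 2.2]
gripper_width: 0.0298
grasp_force: 79.0
clock: 16.7
position: [0.4745, -0.0761, 0.0618]
ee_rot: [0.983, 0.182, -0.0, -0.0]
contact_force: [0.4, -0.3, -1.1]
gripper_width: 0.0295
grasp_force: 79.0
```

```bash
python3 -m jog '[[0,0,0.0005,0,0,0,0],[0,0,0.0005,0,0,0,0],[0,0,0.0005,0,0,0,0],[0,0,0.0005,0,0,0,0],[0,0,0,0,0,0,0],[0,0,0,0,0,0,0],[0,0,0,0,0,0,0],[0,0,0,0,0,0,0],[0,0,0,0,0,0,0],[0,0,0,0,0,0,0]]' 80
python3 -m jog '[[0,0,0.0005,0,0,0,0],[0,0,0.0005,0,0,0,0],[0,0,0.0005,0,0,0,0],[0,0,0.0005,0,0,0,0],[0,0,0,0,0,0,0],[0,0,0,0,0,0,0],[0,0,0,0,0,0,0],[0,0,0,0,0,0,0],[0,0,0,0,0,0,0],[0,0,0,0,0,0,0]]' 80
```

```text
clock: 17.7
position: [0.4746, -0.0761, 0.0599]
ee_rot: [0.983, 0.182, 0.0, 0.0]
contact_force: [0.2, 0.6, -1.3]
gripper_width: 0.0292
grasp_force: 79.1
clock: 18.7
position: [0.4749, -0.076, 0.0583]
ee_rot: [0.983, 0.182, 0.0, 0.0]
contact_force: [-0.9, 1.2, 6.2]
gripper_width: 0.0295
grasp_force: 79.3
```

```bash
python3 -m jog '[[0,0,0.0005,0,0,0,0],[0,0,0.0005,0,0,0,0],[0,0,0,0,0,0,0],[0,0,0,0,0,0,0],[0,0,0,0,0,0,0],[0,0,0,0,0,0,0],[0,0,0,0,0,0,0],[0,0,0,0,0,0,0],[0,0,0,0,0,0,0],[0,0,0,0,0,0,0]]' 80
python3 -m jog '[[0,0,0.0005,0,0,0,0],[0,0,0.0005,0,0,0,0],[0,0,0,0,0,0,0],[0,0,0,0,0,0,0],[0,0,0,0,0,0,0],[0,0,0,0,0,0,0],[0,0,0,0,0,0,0],[0,0,0,0,0,0,0],[0,0,0,0,0,0,0],[0,0,0,0,0,0,0]]' 80
```

```text
clock: 19.7
position: [0.4755, -0.0761, 0.0582]
ee_rot: [0.983, 0.182, 0.001, 0.0]
contact_force: [-2.5, 3.0, 15.4]
gripper_width: 0.0295
grasp_force: 80.5
clock: 20.7
position: [0.4761, -0.0763, 0.0581]
ee_rot: [0.983, 0.182, 0.002, 0.001]
contact_force: [-4.7, 2.2, 25.4]
gripper_width: 0.0293
grasp_force: 81.6
```

```bash
python3 - <<'E'
from h import *
im=imaging.get_image("side")[:,:,::-1]
a=im[160:240,290:355]; b=im[265:345,262:327]; 
cv2.imwrite("pics/s7.png",cv2.resize(np.hstack([a,b]),None,fx=6,fy=6,interpolation=cv2.INTER_CUBIC))
for n,z in (("top",.116),("skirt home",.080),("skirt unclk",.087),("shoulder top",.075),("base",0)): print(n,(np.array(proj("side",(.4749,-.0762,z)))-[290,160])*6,(np.array(proj("side",(.4966,.2315,z)))-[262,265])*6+[390,0])
E
```

```text
top [217.30650286 149.46242729] [583.00079232 117.56994508]
skirt home [208.86847211 219.43854179] [578.17652067 188.58728392]
skirt unclk [210.4769414  206.09959641] [579.0909194  175.12656504]
shoulder top [207.72883723 228.88946976] [577.53012341 198.10279568]
base [191.50984725 363.3926415 ] [568.46119881 331.60499854]
```

View pics/s7.png

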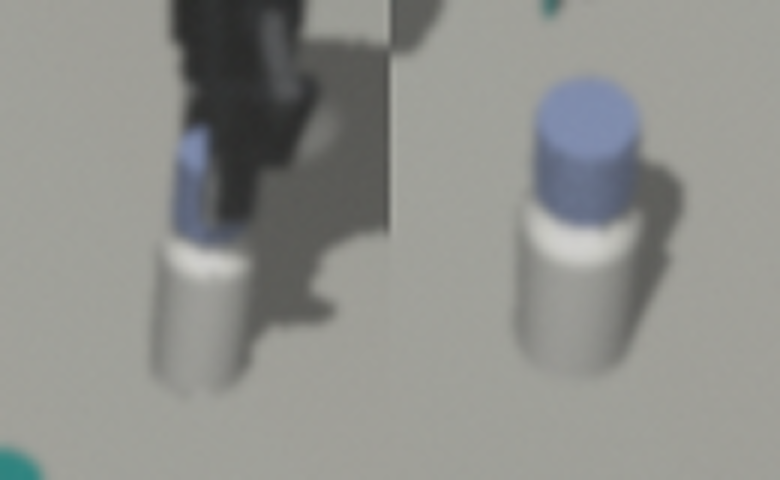

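The cap's skirt sits right on the shoulder, just as on the capped bottle: no neck shows between (210,247) and (208,275). It is home, and the hand is bearing down with about 25 N. I'll hand it in.

```bash
python3 -c "
from workcell import r,hand_in
s=r.get_state();print(s['clock'],s['position'],s['contact_force'],s['grasp_force']);print(hand_in())"
```

```text
20.75 [ 0.47616468 -0.07624301  0.05814138] [-4.48392681  3.20335639 25.63885657] 81.63159012794495
the job is handed in; nothing more can be done
None
```

I handed the job in at 20.75 s of robot time: the last picture shows the applicator cap fully down on the upright bottle and the hand still gripping it, pressing with about 25 N, but the hand-in returned no verdict.

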